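# Reset the milk frother with the art pen and dock its jug

### The arm

A 7-joint arm with a two-finger parallel gripper is mounted at the origin on the work surface. World frame = base frame: x ahead of the robot, y to its left, z up, the work surface at z = 0. Lengths are in m, angles in rad, forces in N, time in s.
With the tool pointing down it reaches from about 0.425 to 0.925 m from the base axis. Payload 6.8 kg.
Tool frame: the origin (TCP) lies midway between the tips of the shut fingers; the grasp point (between the pads) lies r.grip_point_offset behind it (r.grip_point_offset is the distance from the TCP to the grasp point, in m); z points along the fingers, y is the direction in which the jaws open and shut (so a half turn about z gives the same grasp; the last joint's range is limited). The gripper opens to 85 mm and grips with 20 to 120 N. Pads are 22 mm wide; open, the fingers measure 114 mm over their backs; the gripper's body (76 mm by 85 mm) begins 54 mm behind the grasp point. The pads swing forward as they close: fully open they stand 13 mm farther back than shut.
Start: joints at [1.241, 0.477, 0.022, 1.555, -0.011, 1.109, -0.083], TCP at [0.148, -0.658, 0.231] pointing down, gripper open.
Joint ranges: [-2.96, 2.96], [-0.34, 2.1], [-1.41, 1.46], [0.24, 2.44], [-1.37, 4.51], [0.17, 1.92], [-2.96, 2.96]. Speed limits (rad/s): [2.39, 2.39, 3.14, 3.14, 3.14, 3.14, 3.14].

### API

Orientations are given as a rotation vector (axis times angle).
In Python, from bench import r gives the robot as it stands. The module is installed in compiled form; this text tells all that it offers.
- The arm moves only by the tool play_rows, never from a script. Its argument "deltas" is a list of rows, each a list of 3 entries, a list of its own where there are three numbers: the finger opening in mm, from 0 to 85.4, then the shift along the tool's x, y, z in mm, then the turn, a rotation vector about the tool's x, y, z in rad. A call has 1 to 8 rows; each row is the pose to reach, as a shift and turn from the pose measured when the call began, along the tool's axes at that moment; what a row does not reach only later rows make up. A row lasts 1/8 s, in which the tool goes at most 62.5 mm and 10.7 degrees, less where a joint would pass 70% of its speed; a pose out of reach is approached as far as the arm can. A call with a gripper value outside its range is refused whole. The fingers move at their own pace and stop on an object; "squeeze" is the grip in N (left out, the last holds). Time passes only in rows, so rows that repeat a pose let the fingers close. It gives the time, the measured TCP pose, the force and the opening at its end, in the units of the state.
- r.get_obs(): the state, without advancing time (a new reading comes with each control period).
- r.grab_frame(name): name is "scene" or "side" or "wrist"; returns (picture, depth): 400x640x3 uint8, red, green, blue; 400x640 float32, m along the optical axis (not along the pixel's ray), 0 where there is no reading.
- r.camera_model(name): a dict with "mtx" (3x3 intrinsics, pixels), "rvec" (rotation vector, rad) and "tvec" (3), from world to camera coordinates, as OpenCV has them; the wrist camera has in their place "T_tool_cam" (4x4, takes a point from camera to tool coordinates, whose origin is the TCP and whose axes are the flange's). Camera axes: x right, y down, z forward; pixel columns grow to the right and rows downward; lengths in m; the calibration is good to about 2 mm. A picture is of the moment at which its call begins: read the wrist's pose just before it. camera_model takes no time and is no camera call.
- r.hand_in(): hands the job in, once; it reports no verdict.
The state is a dict: "clock": time; "joints": joint angles; "qvel": joint speeds; "tau": joint torques, N m; "tcp_pos": TCP position; "orientation": TCP orientation; "contact_force": force on the tool from outside, world axes, zero at the start; "moment": the same for the moment, N m; "grip_width": finger opening in m.
Only numpy, scipy, OpenCV 4.12 (cv2) and the standard library are available. Lean on these libraries where they do the work, as an engineer would, in place of code of your own. Each camera call takes 0.05 s, during which the arm holds its last target. There are 200 camera calls.

### The job

The milk frother's cut-out has tripped: take the art pen from the white cup rack, push the small red reset button sunk in the dish of the frother base fully in with the pen's tip, hold it in for about a second without forcing it, and stand the pen back in its hole in the rack. Then set the empty jug gently down upright in the dish of the base, so that it sits flat inside the ring. Keep the jug upright throughout and do not disturb the tamper, syrup bottle, wooden bowl or espresso cup.

Things in the scene. Friction and masses are not known exactly. Their poses are not given: they have to be found in the camera images.
- frother_base: Fixed black housing 160 (x) by 120 (y) mm, aluminium top plate 38 mm above the trolley. Origin: centre of underside. Front (-x): dial 14 mm high, flat grey start key. Back: dish = black ring, 88 mm inside, 5 mm thick, 5 mm high on the plate, centre at (+22, 0) mm. Reset button at (+4, +18) mm. Base, rack and jug share three places (left, middle, right), drawn anew; yaw varies.
- dish (a point): Centre of the dish floor (= top plate, 38 mm above the trolley top), axes as the base: the middle of the jug's underside belongs here.
- reset_top (a point): Centre of the top of the red reset button (10 mm diameter), which sits in a round well 12 mm wide in the dish floor, ringed in white. Free, it lies 5 mm below the dish floor, 33 mm above the trolley top; it moves down with the button.
- reset_button (a joint): Travel of the reset button in m, straight down: 0 free, 0.004 fully in (hard stop). Its spring takes 1.5 N to start and 3.9 N at the stop, and brings it back. Beyond 0.0034 counts as fully in; over 35 N is forcing it.
- rack: White plastic cup rack, fixed: a bench 165 (x) by 100 (y) mm, flat deck 85 mm above the trolley top, side rails on its two long edges up to 93 mm. Origin: centre of underside. The pen's hole is at (-55, 0) mm, its front end; the espresso cup stands on the deck behind (+x), its centre 70 to 95 mm from the hole.
- pen_hole (a point): Centre of the pen's round hole (13 mm, through the 6 mm deck) at the deck top, 85 mm above the trolley top; free space below it.
- art_pen: Art pen, 142 mm long, 45 g, upright in the rack's hole. Origin: its tip (lower end), z up the pen. From the tip: steel stylus 4 mm in diameter for 22 mm, widening to 8 mm at 45 mm; guard collar 20 mm in diameter at 64 to 68 mm, resting on the rack's deck; round black grip 11 mm in diameter from 68 to 142 mm, where it is held.
- jug: Empty steel jug, locked lid, 0.3 to 0.5 kg, loose, any yaw. Origin: centre of underside, z up. Foot 80 mm wide (chamfered) to 26 mm high; straight round neck 58 mm wide from 60 to 100 mm high: grip it from above, closing along jug y. Lid 61 mm wide to 110 mm, its button to 116 mm (ignore). Handle on -x, to 72 mm from the axis, 16 to 102 mm high; spout on +x, to 41 mm.
- espresso_cup: White espresso cup, upside down on the rack's deck: 62 mm in diameter, 56 mm high, with a handle. Origin: centre of its underside (the rim) on the deck. Leave alone.
- tamper: Steel tamper with a dark wooden handle, standing on the trolley: 58 mm in diameter, 86 mm high. Origin: centre of its underside. Stands between two of the three places. Leave alone.
- syrup_bottle: Amber syrup bottle, 60 mm in diameter, 205 mm high, standing on the trolley. Origin: centre of its underside. Stands between two of the three places. Leave alone.
- olive_bowl: Small olive wood bowl, 110 mm in diameter, 45 mm high, at the far side of the trolley. Origin: centre of its underside. Leave alone.
There are look-alikes about, which are no part of the job. What is shaped like the jug but purple is not meant.

How it is judged:
On the way:
1. the reset button is held fully in by the pen, not by the fingers (value of joint reset_button above 0.0034 m and contact force between art_pen and reset_button above 0.5 N and contact force between the fingers and reset_button below 0.1 N), for 0.5 s.
At the end, for the whole second after the job is handed in: The jug rests upright in the dish (centre within 7 mm, underside within 2 mm of its floor, tilt under 0.04 rad); the pen stands released in its hole (7 mm, collar within 3 mm of the deck, tilt under 0.06 rad); the button is back out; tamper, bottle, bowl and cup moved under 20 mm (horizontal distance between jug and dish below 0.007 m and z of jug in the frame of dish between -0.003 and 0.002 m and angle between jug's own z axis and vertical below 0.04 rad and linear speed of each of jug, art_pen below 0.01 m/s and horizontal distance between art_pen and pen_hole below 0.007 m and z of art_pen in the frame of pen_hole between -0.067 and -0.061 m and angle between art_pen's own z axis and vertical below 0.06 rad and value of joint reset_button below 0.0008 m and distance of each of tamper, syrup_bottle, olive_bowl, espresso_cup from where it was at the start of the episode below 0.02 m); the robot touches nothing.
It fails at once if the reset button is forced (over 35 N) (contact force between anything else and reset_button above 35 N).
It fails at once if the jug is tipped (over 0.5 rad) (angle between jug's own z axis and vertical above 0.5 rad).
It fails at once if the jug is dropped or slammed into the dish (moving over 0.3 m/s less than 15 mm above its floor) (linear speed of jug above 0.3 m/s and z of jug in the frame of dish below 0.015 m and horizontal distance between jug and dish below 0.06 m).
It fails at once if tamper, bottle, bowl or cup is tipped or pushed over 20 mm (distance of any of tamper, syrup_bottle, olive_bowl, espresso_cup from where it was at the start of the episode above 0.02 m or angle between any of tamper, syrup_bottle, olive_bowl, espresso_cup's own z axis and vertical above 0.3 rad).
It also fails if it takes over 72 s, if anything falls off the work surface, if the arm or the gripper's body presses on something with over 40 N, if the wrist force passes 120 N, or if a joint passes its speed limit or range.

## Working session

There is one attempt and no reset: what is moved stays moved. The work goes in short steps, Python scripts to look and compute and a tool call to move; the robot and the scene stay as the last step left them, time stands still between calls to the robot, and variables do not carry over. Pictures are saved under pics/ and viewed, about 8 in all and at most 12, crops included, and the job is handed in when it is done.

Besides the shell and the picture viewer there is one more tool, called after "Request:" by a JSON object that holds its "op" and its "data", one argument or row to a line. play_rows: Moves the arm, as the interface text tells. Its arguments: {"type":"object","properties":{"deltas":{"type":"array"},"squeeze":{"type":"number"}},"required":["deltas"]}

```bash
mkdir -p pics; cat > h.py <<'E'
import numpy as np, cv2
from bench import r
R=lambda v: cv2.Rodrigues(np.array(v,float))[0]
def grab(n):
    o=r.get_obs(); m=r.camera_model(n); img,d=r.grab_frame(n)
    K=np.array(m['mtx'],float)
    if n=='wrist':
        T=np.array(m['T_tool_cam']); W=np.eye(4); W[:3,:3]=R(o['orientation']); W[:3,3]=o['tcp_pos']; C=W@T
    else:
        Rc=R(m['rvec']); C=np.eye(4); C[:3,:3]=Rc.T; C[:3,3]=-Rc.T@np.array(m['tvec']).ravel()
    np.savez(f'last_{n}.npz',img=img,d=d,K=K,C=C)
    return img,d,K,C
def load(n):
    z=np.load(f'last_{n}.npz'); return z['img'],z['d'],z['K'],z['C']
def plane(K,C,u,v,z):
    q=C[:3,:3]@np.linalg.solve(K,[u,v,1.]); return C[:3,3]+q*(z-C[2,3])/q[2]
def cloud(d,K,C):
    v,u=np.mgrid[:d.shape[0],:d.shape[1]]
    P=np.stack([(u-K[0,2])/K[0,0]*d,(v-K[1,2])/K[1,1]*d,d],-1)@C[:3,:3].T+C[:3,3]
    P[d<=0]=np.nan; return P
def proj(K,C,p):
    q=K@(C[:3,:3].T@(np.array(p)-C[:3,3])); return q[:2]/q[2]
def totool(p):  # world point -> shift in tool axes mm from current TCP
    o=r.get_obs(); return R(o['orientation']).T@(np.array(p)-o['tcp_pos'])*1000
def save(n,img): cv2.imwrite(f'pics/{n}.png',img[...,::-1])
E
python3 - <<'E'
from h import *
for n in ['scene','side','wrist']:
    img,d,K,C=grab(n); save(n,img); print(n,K[0,0],C.round(3).tolist())
o=r.get_obs(); print(o, r.grip_point_offset, R(o['orientation']).round(3))
E
```

```text
scene 518.0066475361639 [[0.781, 0.367, -0.506, 1.32], [0.625, -0.469, 0.624, -0.814], [-0.008, -0.803, -0.596, 0.924], [0.0, 0.0, 0.0, 1.0]]
side 406.58223475155995 [[0.976, -0.099, 0.193, 0.399], [-0.216, -0.539, 0.814, -0.827], [0.023, -0.837, -0.547, 0.681], [0.0, 0.0, 0.0, 1.0]]
wrist 332.3683539216465 [[0.219, -0.935, -0.28, 0.22], [-0.976, -0.211, -0.061, -0.642], [-0.002, 0.286, -0.958, 0.373], [0.0, 0.0, 0.0, 1.0]]
{'clock': 0.15, 'joints': array([ 1.24091117,  0.47762174,  0.0224065 ,  1.55616069, -0.01146256,
        1.10928956, -0.08308241]), 'qvel': array([ 4.54956985e-04, -3.58590473e-03,  6.83185742e-04, -1.28949955e-03,
       -6.03185852e-05, -3.57871299e-04,  1.95845839e-03]), 'tau': array([ 2.99402847e-03, -5.96923470e+01,  1.61053173e+00, -2.81488341e+01,
        1.27821919e-02,  6.44091589e-03, -1.18731649e-06]), 'tcp_pos': array([ 0.14833832, -0.65806744,  0.23056939]), 'orientation': array([-3.12098734e+00, -3.47519315e-01,  4.74107023e-04]), 'contact_force': array([ 0.31112689,  0.49647981, -0.99687068]), 'moment': array([0.02863618, 0.0050782 , 0.04496447]), 'grip_width': 0.08535314286430226} 0.0187 [[ 0.976  0.22  -0.   ]
 [ 0.22  -0.976  0.001]
 [-0.    -0.001 -1.   ]]
```

```bash
sleep 0; ls pics
```

```text
scene.png
side.png
wrist.png
```

View pics/scene.png

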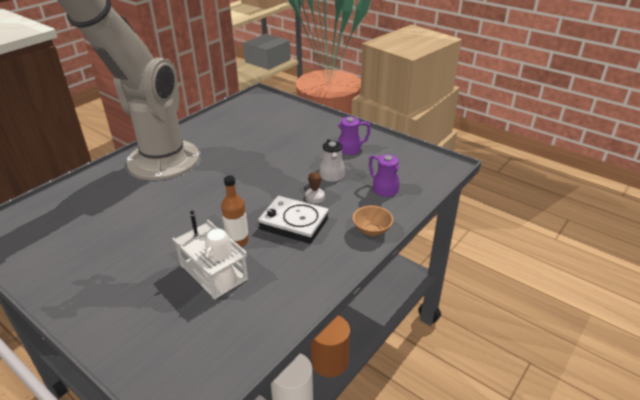

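View pics/side.png

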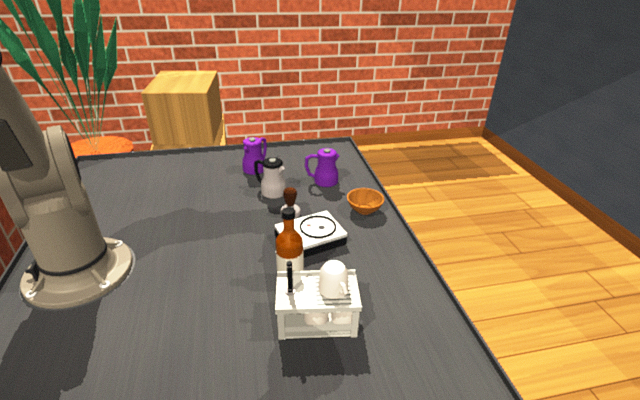

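The scene view shows the rack on the right with the pen (top at 193,213) and the cup (218,238). The base is in the middle (ring 301,215) and the steel jug on the left (332,160). The bottle (234,215) and tamper (315,187) stand between the places.

```bash
python3 - <<'E'
from h import *
for n,pts in [('scene',dict(pen=(193,215),cup=(218,233),bottle=(230,182),dishc=(301,215),dial=(271,213),tamper=(315,173),jug=(332,146),bowl=(373,222))),
              ('side',dict(pen=(290,266),cup=(334,268),bottle=(288,212),dishc=(318,227),tamper=(290,191),jug=(273,161),bowl=(365,200)))]:
    img,d,K,C=load(n); P=cloud(d,K,C)
    for k,(u,v) in pts.items(): print(n,k,P[v,u].round(3),img[v,u])
    # rotated rects by height
    ok=np.isfinite(P[...,2])
    for nm,zr,xr in [('rack',(0.08,0.096),None),('plate',(0.034,0.043),None)]:
        m=ok&(P[...,2]>zr[0])&(P[...,2]<zr[1])&(img.min(-1)>110)&(P[...,0]>.3)&(P[...,0]<1.1)&(abs(P[...,1])<.6)
        m=cv2.morphologyEx(m.astype(np.uint8),cv2.MORPH_OPEN,np.ones((2,2)))
        c,l,s,ce=cv2.connectedComponentsWithStats(m)
        for i in range(1,c):
            if s[i,4]>150:
                Q=P[l==i][:,:2].astype(np.float32); print(n,nm,s[i],cv2.minAreaRect(Q*1000))
E
```

```text
scene pen [ 0.477 -0.248  0.156] [90 85 84]
scene cup [ 0.559 -0.245  0.141] [248 252 245]
scene bottle [ 0.499 -0.142  0.203] [30 29 31]
scene dishc [0.583 0.02  0.04 ] [225 220 216]
scene dial [ 0.519 -0.03   0.047] [44 42 44]
scene tamper [0.525 0.154 0.084] [116  78  58]
scene jug [0.5   0.268 0.112] [95 94 91]
scene bowl [0.74  0.142 0.016] [166 120  82]
scene rack [ 174  222   74   56 1486] ((533.3915405273438, -231.2554473876953), (157.4478302001953, 163.8150634765625), 81.15094757080078)
scene plate [ 260  197   69   39 1307] ((560.4481811523438, 31.93549346923828), (155.5273895263672, 156.8396759033203), 16.624277114868164)
side pen [ 0.471 -0.251  0.159] [104  98  87]
side cup [ 0.556 -0.256  0.143] [255 255 255]
side bottle [ 0.484 -0.14   0.207] [82 76 72]
side dishc [0.581 0.015 0.042] [250 251 240]
side tamper [0.526 0.137 0.085] [94 52 22]
side jug [0.495 0.267 0.116] [156 153 130]
side bowl [0.757 0.157 0.016] [198 115  45]
side rack [ 276  270   87   45 2620] ((576.429443359375, -256.9549255371094), (263.0565185546875, 118.23684692382812), 37.90907669067383)
side plate [295 217  53  32 419] ((577.6448364257812, -7.0084228515625), (117.88284301757812, 141.10577392578125), 68.7266845703125)
side plate [302 218  33  18 464] ((579.88916015625, 17.155651092529297), (87.35324096679688, 80.64588165283203), 72.41719818115234)
side plate [279 324  80   6 240] ((524.0216064453125, -300.7478942871094), (166.08932495117188, 31.765642166137695), 1.623684048652649)
```

Request:
{"op": "play_rows", "data": {
  "deltas": [
    [60, [50, -40, -30], [0, 0, 0.05]],
    [40, [100, -80, -50], [0, 0, 0.1]],
    [40, [150, -120, -50], [0, 0, 0.2]],
    [40, [200, -160, -50], [0, 0, 0.22]],
    [40, [250, -200, -50], [0, 0, 0.22]],
    [40, [300, -240, -50], [0, 0, 0.22]],
    [40, [350, -280, -50], [0, 0, 0.22]],
    [40, [385, -310, -50], [0, 0, 0.22]]
  ]
}}

```text
clock: 1.15
tcp_pos: [0.4546, -0.272, 0.281]
orientation: [-3.14, -0.003, 0.0]
contact_force: [0.9, -1.8, 0.7]
grip_width: 0.0397
```

```bash
python3 - <<'E'
from h import *
img,d,K,C=grab('wrist'); save('w1',img); P=cloud(d,K,C)
o=r.get_obs(); print(o['tcp_pos'],o['orientation'],o['joints'],o['grip_width'])
print([proj(K,C,p).round() for p in [(0.474,-.25,.163),(0.474,-.25,.085),(.557,-.25,.141)]])
E
```

```text
[ 0.46043729 -0.262923    0.28117367] [-3.13594008 -0.02062246 -0.00493944] [ 0.58028762  0.20272117 -0.20290703  1.82909564  0.03815077  1.11330857
 -1.19304581] 0.040424332956507554
[array([295., 168.]), array([301., 153.]), array([295.,  59.])]
```

View pics/w1.png

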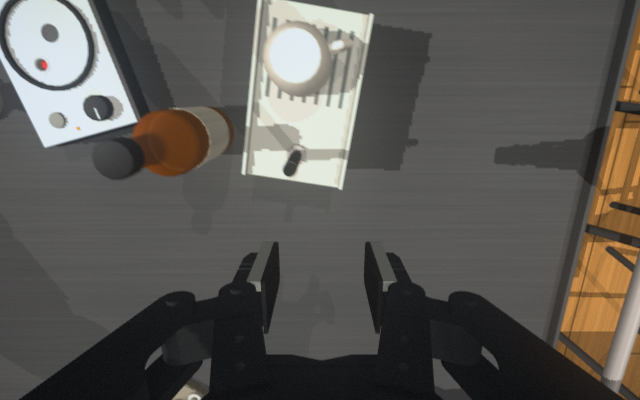

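The wrist view shows the pen at (293,160) on the rack deck and the cup at (298,55). The bottle is on the left. The base's ring (48,40), red button (41,65) and dial (97,107) are also visible. The arm was still settling, so I'll take another frame at rest and measure from that.

Request:
{"op": "play_rows", "data": {
  "deltas": [
    [40, [0, 0, 0], [0, 0, 0]],
    [40, [0, 0, 0], [0, 0, 0]]
  ]
}}

```text
clock: 1.45
tcp_pos: [0.46, -0.2634, 0.281]
orientation: [-3.136, -0.02, -0.004]
contact_force: [-0.8, -0.4, 0.3]
grip_width: 0.0398
```

```bash
python3 - <<'E'
from h import *
img,d,K,C=grab('wrist'); save('w2',img); P=cloud(d,K,C)
o=r.get_obs(); print(o['tcp_pos'],o['orientation'],np.abs(o['qvel']).max())
x,y,z=P[...,0],P[...,1],P[...,2]
near=np.hypot(x-.474,y+.25)<.03
m=near&(z>.152)&(z<.172)
print('pen top',m.sum(),np.nanmean(P[m],0),np.nanmax(P[m],0),np.nanmin(P[m],0))
dark=(img.max(-1)<75)
for lo in (.1,.12,.14): 
    mm=near&(z>lo)&(z<lo+.02); print(lo,mm.sum(),np.nanmean(P[mm],0))
# collar edge / rack deck
wht=img.min(-1)>130
rk=wht&(z>.080)&(z<.097)&(y<-.17)
c,l,s,_=cv2.connectedComponentsWithStats(rk.astype(np.uint8)); i=1+s[1:,4].argmax()
rect=cv2.minAreaRect((P[l==i][:,:2]*1000).astype(np.float32)); print('rack',s[i],rect)
cup=(np.hypot(x-.557,y+.25)<.06)&(z>.13)&(z<.15); 
print('cup',cv2.minEnclosingCircle((P[cup][:,:2]*1000).astype(np.float32)))
red=(img[...,0]>140)&(img[...,1].astype(int)<90)&(img[...,2]<90)&(y>-.1)
v,u=np.nonzero(red); print('red px',u.mean(),v.mean(),len(u),plane(K,C,u.mean(),v.mean(),.033))
E
```

```text
[ 0.45945341 -0.26423674  0.28096751] [-3.1363781  -0.01750013 -0.00371436] 0.012171626597616048
pen top 180 [ 0.47313418 -0.24649021  0.16123317] [ 0.47780442 -0.24117072  0.16402921] [ 0.46706077 -0.2516749   0.15228885]
0.1 43 [ 0.47646128 -0.247138    0.11000512]
0.12 52 [ 0.4764138  -0.24734574  0.13046714]
0.14 62 [ 0.47627333 -0.24727116  0.15088365]
rack [  258     4   129   192 12666] ((525.916748046875, -256.2418212890625), (99.85283660888672, 165.60789489746094), 81.04407501220703)
cup ((559.4617309570312, -251.29144287109375), 26.708433151245117)
red px 56.1764705882353 68.29411764705883 34 [0.56131506 0.03288452 0.033     ]
```

```bash
python3 - <<'E'
from h import *
for z in (.19,.11): print(totool([.4724,-.2468,z]).round(1))
E
```

```text
[ 12.9 -16.8  91.1]
[ 12.7 -16.4 171.1]
```

Request:
{"op": "play_rows", "data": {
  "deltas": [
    [40, [13, -17, 0], [0, 0, 0]],
    [40, [13, -17, 40], [0, 0, 0]],
    [40, [13, -17, 80], [0, 0, 0]],
    [40, [13, -17, 110], [0, 0, 0]],
    [40, [13, -17, 110], [0, 0, 0]]
  ]
}}

```text
clock: 2.12
tcp_pos: [0.4699, -0.2477, 0.1691]
orientation: [-3.135, -0.013, 0.004]
contact_force: [0.2, -1.0, 1.5]
grip_width: 0.0399
```

```bash
python3 - <<'E'
from h import *
print(totool([.4724,-.2468,.11]).round(1)); o=r.get_obs(); print(R(o['orientation']).round(4))
E
```

```text
[ 2.7 -0.5 59.1]
[[ 1.      0.0081 -0.0026]
 [ 0.0081 -0.9999  0.0066]
 [-0.0025 -0.0066 -1.    ]]
```

Request:
{"op": "play_rows", "data": {
  "deltas": [
    [40, [2.5, -0.5, 20], [-0.006, 0.003, 0]],
    [40, [2.5, -0.5, 45], [-0.006, 0.003, 0]],
    [40, [2.5, -0.5, 59], [-0.006, 0.003, 0]],
    [40, [2.5, -0.5, 59], [-0.006, 0.003, 0]],
    [25, [2.5, -0.5, 59], [-0.006, 0.003, 0]],
    [15, [2.5, -0.5, 59], [-0.006, 0.003, 0]]
  ],
  "squeeze": 30
}}

```text
clock: 2.88
tcp_pos: [0.4728, -0.2472, 0.1111]
orientation: [3.141, 0.012, 0.003]
contact_force: [0.7, 0.5, 0.2]
grip_width: 0.0151
```

Request:
{"op": "play_rows", "data": {
  "deltas": [
    [0, [0, 0, 0], [0, 0, 0]],
    [0, [0, 0, 0], [0, 0, 0]],
    [0, [0, 0, 0], [0, 0, 0]],
    [0, [0, 0, 0], [0, 0, 0]]
  ]
}}

```text
clock: 3.38
tcp_pos: [0.4729, -0.2472, 0.1111]
orientation: [3.141, 0.012, 0.003]
contact_force: [-0.6, 0.4, 1.2]
grip_width: 0.0099
```

```bash
python3 - <<'E'
from h import *
o=r.get_obs(); print(o['tcp_pos'],o['contact_force'],R(o['orientation']).round(4)); print(totool([.4724,-.2468,.11]).round(1))
E
```

```text
[ 0.47291177 -0.24721139  0.11114922] [-0.60505082  0.42565808  1.18612689] [[ 1.0e+00  7.9e-03  2.1e-03]
 [ 7.9e-03 -1.0e+00 -2.0e-04]
 [ 2.1e-03  2.0e-04 -1.0e+00]]
[-0.5 -0.4  1.1]
```

Request:
{"op": "play_rows", "data": {
  "deltas": [
    [0, [0, 0, -15], [0, 0, 0]],
    [0, [0, 0, -40], [0, 0, 0]],
    [0, [0, 0, -75], [0, 0, 0]],
    [0, [0, 0, -115], [0, 0, 0]],
    [0, [0, 0, -155], [0, 0, 0]],
    [0, [0, 0, -195], [0, 0, 0]],
    [0, [0, 0, -222], [0, 0, 0]],
    [0, [0, 0, -222], [0, 0, 0]]
  ]
}}

```text
clock: 4.38
tcp_pos: [0.4735, -0.2475, 0.3363]
orientation: [3.139, 0.012, 0.011]
contact_force: [0.3, 0.6, -0.5]
grip_width: 0.01
```

Request:
{"op": "play_rows", "data": {
  "deltas": [
    [0, [10, -35, 0], [0, 0, 0]],
    [0, [20, -75, 0], [0, 0, 0]],
    [0, [30, -120, 0], [0, 0, 0]],
    [0, [40, -165, 0], [0, 0, 0]],
    [0, [50, -210, 0], [0, 0, 0]],
    [0, [60, -250, 0], [0, 0, 0]],
    [0, [60, -272, 0], [0, 0, 0]],
    [0, [60, -272, 0], [0, 0, 0]]
  ]
}}

```text
clock: 5.38
tcp_pos: [0.5306, 0.0269, 0.3353]
orientation: [3.14, 0.019, 0.009]
contact_force: [0.7, -1.0, -0.7]
grip_width: 0.0101
```

Request:
{"op": "play_rows", "data": {
  "deltas": [
    [0, [0, 0, 20], [0, 0, 0]],
    [0, [0, 0, 50], [0, 0, 0]],
    [0, [0, 0, 80], [0, 0, 0]],
    [0, [0, 0, 80], [0, 0, 0]],
    [0, [0, 0, 80], [0, 0, 0]]
  ]
}}

```text
clock: 6.0
tcp_pos: [0.5315, 0.026, 0.2562]
orientation: [3.139, 0.017, 0.01]
contact_force: [0.9, -0.2, -0.1]
grip_width: 0.0099
```

```bash
python3 - <<'E'
from h import *
o=r.get_obs(); print(o['tcp_pos'],o['contact_force'],o['grip_width'],R(o['orientation']).round(4))
img,d,K,C=grab('wrist'); save('w3',img)
red=((img[...,0]>120)&(img[...,1].astype(int)<90)&(img[...,2]<90)).astype(np.uint8)
c,l,s,ce=cv2.connectedComponentsWithStats(red)
for i in range(1,c):
    if s[i,4]>8: print(s[i],ce[i],plane(K,C,*ce[i],.033))
Rt=R(o['orientation']); print('tip px',proj(K,C,o['tcp_pos']+Rt@[0,0,.0901]))
E
```

```text
[0.53149318 0.0260196  0.25618536] [ 0.89944763 -0.18487937 -0.08036061] 0.009903754596215508 [[ 0.9999  0.0109  0.0064]
 [ 0.0109 -0.9999 -0.0021]
 [ 0.0064  0.0021 -1.    ]]
[313 137   9   9  61] [316.59016393 140.67213115] [0.56107764 0.03195981 0.033     ]
[ 467  211   53   56 2065] [491.65181598 236.47070218] [ 0.45014787 -0.17674904  0.033     ]
tip px [322.46973995 202.01718584]
```

View pics/w3.png

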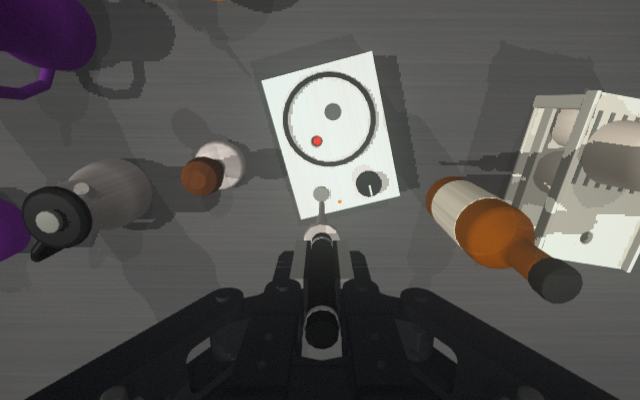

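The wrist view shows the pen upright between the pads with its tip at about (322,202), where I projected it. The red button is at (317,141) inside the ring centred near (331,118). The jug is on the left with its lid at (57,220), along with the tamper.

```bash
python3 - <<'E'
from h import *
img,d,K,C=load('wrist')
g=img.max(-1); m=(g<70).astype(np.uint8); m[:60]=0; m[180:]=0; m[:,:275]=0; m[:,385:]=0
cs,_=cv2.findContours(m,cv2.RETR_EXTERNAL,cv2.CHAIN_APPROX_NONE)
for c in cs:
    if len(c)>120:
        e=cv2.fitEllipse(c); print('ring',e)
        pts=np.array([plane(K,C,u,v,.043)[:2] for u,v in c[:,0]]); print('circ',cv2.minEnclosingCircle((pts*1000).astype(np.float32)), cv2.fitEllipse((pts*1000).astype(np.float32)))
w=(img.min(-1)>150).astype(np.uint8); w[:,:255]=0; w[:,402:]=0; w[:45]=0; w[225:]=0
w=cv2.morphologyEx(w,cv2.MORPH_CLOSE,np.ones((9,9)))
c=max(cv2.findContours(w,0,1)[0],key=cv2.contourArea)
pts=np.array([plane(K,C,u,v,.038)[:2] for u,v in c[:,0]]); print('plate',cv2.minAreaRect((pts*1000).astype(np.float32)))
print(totool([.561,.032,.0901+.05]).round(1))
E
```

```text
plate ((561.7998046875, 13.654541015625), (156.2603302001953, 116.18743133544922), 14.692874908447266)
[ 28.4  -5.6 116.7]
```

Two estimates of the button agree: (0.561, 0.032) from the red blob and (0.561, 0.032) from the plate, whose yaw is 0.256 rad. The dish is at about (0.583, 0.019).

Request:
{"op": "play_rows", "data": {
  "deltas": [
    [0, [15, -3, 20], [0.002, -0.006, 0]],
    [0, [28.5, -5.5, 50], [0.002, -0.006, 0]],
    [0, [28.5, -5.5, 80], [0.002, -0.006, 0]],
    [0, [28.5, -5.5, 106], [0.002, -0.006, 0]],
    [0, [28.5, -5.5, 106], [0.002, -0.006, 0]],
    [0, [28.5, -5.5, 106], [0.002, -0.006, 0]]
  ]
}}

```text
clock: 6.8
tcp_pos: [0.5622, 0.0321, 0.1525]
orientation: [-3.141, -0.017, -0.006]
contact_force: [-0.3, -0.0, 0.4]
grip_width: 0.0099
```

```bash
python3 - <<'E'
from h import *
img,d,K,C=grab('wrist'); o=r.get_obs(); print(o['tcp_pos'],o['contact_force'],R(o['orientation']).round(4))
red=((img[...,0]>110)&(img[...,1].astype(int)<90)&(img[...,2]<90)).astype(np.uint8)
c,l,s,ce=cv2.connectedComponentsWithStats(red)
for i in range(1,c):
    if s[i,4]>8: print(s[i],ce[i],plane(K,C,*ce[i],.033))
Rt=R(o['orientation']); t=proj(K,C,o['tcp_pos']+Rt@[0,0,.0901]); print('tip px',t)
u,v=t.astype(int); crop=img[max(0,v-100):v+80,u-120:u+120]; save('w4',cv2.resize(crop,None,fx=3,fy=3,interpolation=cv2.INTER_CUBIC)); print(u-120,max(0,v-100))
print(totool([.561,.032,.0901+.033]).round(1))
E
```

```text
[0.56230417 0.03205606 0.1526688 ] [ 0.46257835  0.94860332 -0.49994517] [[ 9.999e-01  1.090e-02  4.400e-03]
 [ 1.090e-02 -9.999e-01  2.000e-04]
 [ 4.400e-03 -2.000e-04 -1.000e+00]]
[317 188  12  10  95] [322.47368421 192.72631579] [0.56137298 0.031998   0.033     ]
[ 541  315   91   76 4304] [587.58503717 348.60734201] [ 0.4105631  -0.22100934  0.033     ]
tip px [322.47869746 201.89555049]
202 101
[-1.4  0.  29.6]
```

View pics/w4.png

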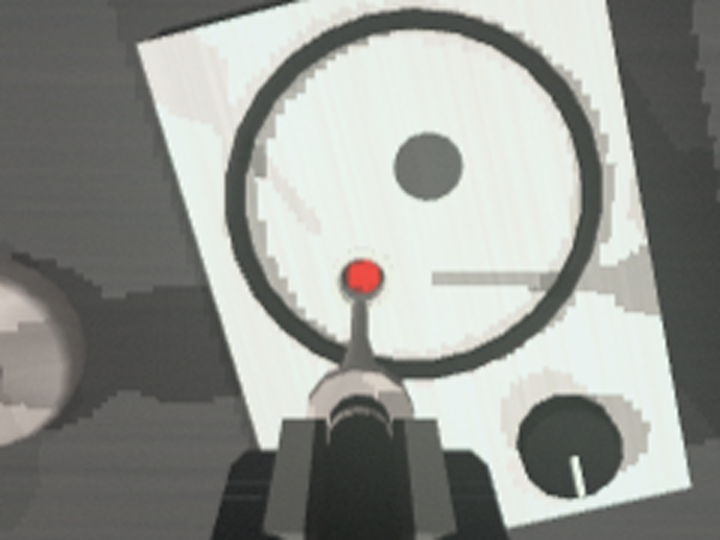

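The zoomed view shows the tip at full-frame (322,201), directly in front of the button at (322,193). The alignment is good.

Request:
{"op": "play_rows", "data": {
  "deltas": [
    [0, [-1.3, 0, 8], [0, -0.004, 0]],
    [0, [-1.3, 0, 17], [0, -0.004, 0]],
    [0, [-1.3, 0, 23], [0, -0.004, 0]],
    [0, [-1.3, 0, 27], [0, -0.004, 0]],
    [0, [-1.3, 0, 27], [0, -0.004, 0]]
  ]
}}

```text
clock: 7.48
tcp_pos: [0.5608, 0.0321, 0.1252]
orientation: [-3.141, -0.017, 0.001]
contact_force: [-0.1, 0.0, -0.5]
grip_width: 0.0101
```

```bash
python3 - <<'E'
from h import *
o=r.get_obs(); print(o['tcp_pos'],o['contact_force'],R(o['orientation']).round(4)); print(totool([.5612,.032,.0901+.029]).round(1))
E
```

```text
[0.56083771 0.03208999 0.12521682] [-0.09701517  0.026789   -0.51808761] [[ 9.999e-01  1.100e-02 -4.000e-04]
 [ 1.100e-02 -9.999e-01  2.000e-04]
 [-4.000e-04 -2.000e-04 -1.000e+00]]
[0.4 0.1 6.1]
```

Request:
{"op": "play_rows", "data": {
  "deltas": [
    [0, [0, 0, 2], [0, 0, 0]],
    [0, [0, 0, 4], [0, 0, 0]],
    [0, [0, 0, 5], [0, 0, 0]],
    [0, [0, 0, 6], [0, 0, 0]],
    [0, [0, 0, 6], [0, 0, 0]]
  ]
}}

```text
clock: 8.1
tcp_pos: [0.5611, 0.0321, 0.1194]
orientation: [-3.141, -0.017, -0.0]
contact_force: [0.6, -0.7, 2.9]
grip_width: 0.0101
```

Request:
{"op": "play_rows", "data": {
  "deltas": [
    [0, [0, 0, 0.5], [0, 0, 0]],
    [0, [0, 0, 0.8], [0, 0, 0]]
  ]
}}

```text
clock: 8.35
tcp_pos: [0.5613, 0.0322, 0.1188]
orientation: [-3.141, -0.017, -0.001]
contact_force: [-0.3, -0.1, 5.1]
grip_width: 0.0102
```

Request:
{"op": "play_rows", "data": {
  "deltas": [
    [0, [0, 0, 0.5], [0, 0, 0]],
    [0, [0, 0, 0.8], [0, 0, 0]]
  ]
}}

```text
clock: 8.6
tcp_pos: [0.5616, 0.0322, 0.1186]
orientation: [-3.141, -0.017, -0.002]
contact_force: [-1.4, -0.5, 8.3]
grip_width: 0.01
```

At 8.3 N the TCP has almost stopped advancing, so the button is on its hard stop (full travel takes 3.9 N). I'll hold it there.

Request:
{"op": "play_rows", "data": {
  "deltas": [
    [0, [0, 0, 0.6], [0, 0, 0]],
    [0, [0, 0, 0.6], [0, 0, 0]],
    [0, [0, 0, 0.6], [0, 0, 0]],
    [0, [0, 0, 0.6], [0, 0, 0]],
    [0, [0, 0, 0.6], [0, 0, 0]],
    [0, [0, 0, 0.6], [0, 0, 0]],
    [0, [0, 0, 0.6], [0, 0, 0]],
    [0, [0, 0, 0.6], [0, 0, 0]]
  ]
}}

```text
clock: 9.6
tcp_pos: [0.5618, 0.0323, 0.1186]
orientation: [-3.142, -0.017, -0.003]
contact_force: [-1.3, 0.1, 8.3]
grip_width: 0.0099
```

Request:
{"op": "play_rows", "data": {
  "deltas": [
    [0, [0, 0, 0.3], [0, 0, 0]],
    [0, [0, 0, -5], [0, 0, 0]],
    [0, [0, 0, -20], [0, 0, 0]],
    [0, [0, 0, -55], [0, 0, 0]],
    [0, [0, 0, -95], [0, 0, 0]],
    [0, [0, 0, -140], [0, 0, 0]],
    [0, [0, 0, -180], [0, 0, 0]],
    [0, [0, 0, -212], [0, 0, 0]]
  ]
}}

```text
clock: 10.6
tcp_pos: [0.5614, 0.0323, 0.3332]
orientation: [-3.141, -0.017, -0.005]
contact_force: [0.7, 0.0, 0.2]
grip_width: 0.0103
```

```bash
python3 - <<'E'
from h import *
o=r.get_obs(); print(o['tcp_pos'],o['contact_force'],R(o['orientation']).round(4)); print(totool([.4724,-.2470,.33]).round(1))
E
```

```text
[0.56144747 0.03231172 0.33323752] [0.70057324 0.04685149 0.23238762] [[ 9.999e-01  1.100e-02  3.500e-03]
 [ 1.100e-02 -9.999e-01  2.000e-04]
 [ 3.500e-03 -1.000e-04 -1.000e+00]]
[-92.1 278.3   2.9]
```

Request:
{"op": "play_rows", "data": {
  "deltas": [
    [0, [-12, 35, 0], [0, -0.003, 0]],
    [0, [-25, 75, 0], [0, -0.003, 0]],
    [0, [-40, 120, 0], [0, -0.003, 0]],
    [0, [-55, 165, 0], [0, -0.003, 0]],
    [0, [-70, 210, 0], [0, -0.003, 0]],
    [0, [-82, 250, 0], [0, -0.003, 0]],
    [0, [-92, 278, 0], [0, -0.003, 0]],
    [0, [-92, 278, 0], [0, -0.003, 0]]
  ]
}}

```text
clock: 11.6
tcp_pos: [0.4711, -0.2493, 0.3333]
orientation: [3.141, 0.01, 0.0]
contact_force: [0.7, 0.5, 0.4]
grip_width: 0.0103
```

Request:
{"op": "play_rows", "data": {
  "deltas": [
    [0, [0, 0, 35], [0, 0, 0]],
    [0, [0, 0, 75], [0, 0, 0]],
    [0, [0, 0, 115], [0, 0, 0]],
    [0, [0, 0, 130], [0, 0, 0]],
    [0, [0, 0, 130], [0, 0, 0]],
    [0, [0, 0, 130], [0, 0, 0]]
  ]
}}

```text
clock: 12.35
tcp_pos: [0.4723, -0.2495, 0.205]
orientation: [3.14, 0.01, 0.004]
contact_force: [-0.4, 0.6, 0.3]
grip_width: 0.0104
```

```bash
python3 - <<'E'
from h import *
img,d,K,C=grab('wrist'); o=r.get_obs(); print(o['tcp_pos'],o['contact_force'],R(o['orientation']).round(4))
Rt=R(o['orientation']); t=proj(K,C,o['tcp_pos']+Rt@[0,0,.0901]); print('tip px',t)
print('hole px',proj(K,C,[.4724,-.247,.085]))
u,v=t.astype(int); u0,v0=u-120,v-100
crop=img[v0:v0+180,u0:u0+240]; save('w5',cv2.resize(crop,None,fx=3,fy=3,interpolation=cv2.INTER_CUBIC)); print(u0,v0)
print(totool([.4724,-.247,.1111]).round(1))
E
```

```text
[ 0.47229556 -0.24960598  0.20502542] [-0.59056125  0.80896975 -0.14368001] [[ 1.      0.0063  0.003 ]
 [ 0.0063 -1.     -0.0017]
 [ 0.0029  0.0017 -1.    ]]
tip px [322.6178     202.03900597]
hole px [319.08395084 191.30977831]
202 102
[-0.2 -2.8 93.9]
```

View pics/w5.png

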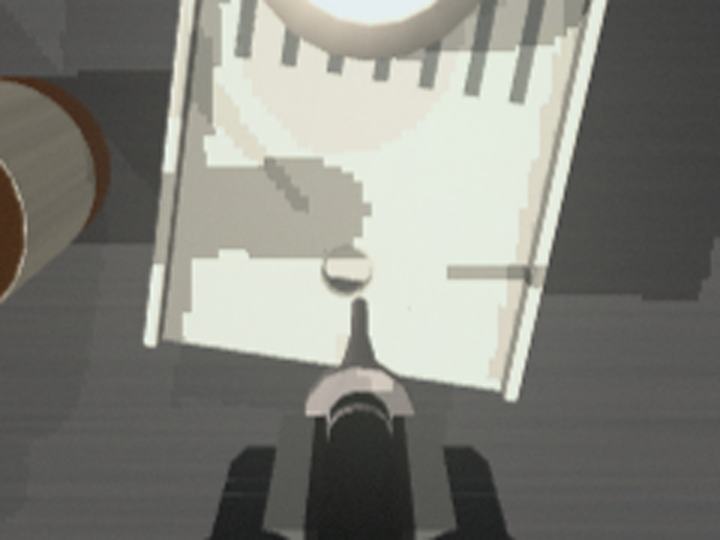

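The zoomed view shows the hole at full-frame (318,192), about 1 mm from my estimate. The tip is still clear of the deck.

Request:
{"op": "play_rows", "data": {
  "deltas": [
    [0, [-0.5, -3.2, 5], [0.002, -0.003, 0]],
    [0, [-0.5, -3.2, 15], [0.002, -0.003, 0]],
    [0, [-0.5, -3.2, 28], [0.002, -0.003, 0]],
    [0, [-0.5, -3.2, 42], [0.002, -0.003, 0]],
    [0, [-0.5, -3.2, 56], [0.002, -0.003, 0]],
    [0, [-0.5, -3.2, 70], [0.002, -0.003, 0]],
    [0, [-0.5, -3.2, 80], [0.002, -0.003, 0]],
    [0, [-0.5, -3.2, 84], [0.002, -0.003, 0]]
  ]
}}

```text
clock: 13.4
tcp_pos: [0.4717, -0.2464, 0.1202]
orientation: [-3.141, -0.01, 0.002]
contact_force: [0.5, -0.8, -0.5]
grip_width: 0.0105
```

```bash
python3 - <<'E'
from h import *
o=r.get_obs(); print(o['tcp_pos'],o['contact_force'],R(o['orientation']).round(4)); print(totool([.4718,-.2464,.1111]).round(1))
E
```

```text
[ 0.47174205 -0.2464066   0.12020436] [ 0.51272384 -0.7663542  -0.51973542] [[ 1.0e+00  6.3e-03 -1.0e-03]
 [ 6.3e-03 -1.0e+00  8.0e-04]
 [-1.0e-03 -8.0e-04 -1.0e+00]]
[0.1 0.  9.1]
```

Request:
{"op": "play_rows", "data": {
  "deltas": [
    [0, [0, 0, 3], [0, 0, 0]],
    [0, [0, 0, 6], [0, 0, 0]],
    [0, [0, 0, 8], [0, 0, 0]],
    [0, [0, 0, 9.2], [0, 0, 0]],
    [0, [0, 0, 9.5], [0, 0, 0]],
    [0, [0, 0, 9.5], [0, 0, 0]]
  ]
}}

```text
clock: 14.15
tcp_pos: [0.4719, -0.2465, 0.1111]
orientation: [-3.141, -0.01, 0.001]
contact_force: [-1.5, 0.6, 4.1]
grip_width: 0.0101
```

Request:
{"op": "play_rows", "data": {
  "deltas": [
    [15, [0, 0, 0], [0, 0, 0]],
    [25, [0, 0, 0], [0, 0, 0]],
    [40, [0, 0, 0], [0, 0, 0]],
    [40, [0, 0, 0], [0, 0, 0]],
    [40, [0, 0, -20], [0, 0, 0]],
    [40, [0, 0, -50], [0, 0, 0]],
    [40, [0, 0, -90], [0, 0, 0]],
    [40, [0, 0, -130], [0, 0, 0]]
  ]
}}

```text
clock: 15.15
tcp_pos: [0.4717, -0.2464, 0.2422]
orientation: [-3.141, -0.01, 0.001]
contact_force: [0.5, 1.0, -0.2]
grip_width: 0.0396
```

Request:
{"op": "play_rows", "data": {
  "deltas": [
    [40, [0, 0, -30], [0, 0, 0]],
    [40, [0, 0, -65], [0, 0, 0]],
    [40, [0, 0, -65], [0, 0, 0]]
  ]
}}

```text
clock: 15.52
tcp_pos: [0.4733, -0.247, 0.3101]
orientation: [3.14, 0.01, 0.007]
contact_force: [0.2, -0.5, -0.5]
grip_width: 0.0398
```

```bash
python3 - <<'E'
from h import *
img,d,K,C=grab('wrist'); P=cloud(d,K,C); x,y,z=P[...,0],P[...,1],P[...,2]
o=r.get_obs(); print(o['tcp_pos'],R(o['orientation']).round(3))
near=np.hypot(x-.472,y+.247)<.03
for lo,hi in ((.092,.11),(.11,.13),(.13,.15),(.156,.17)):
    m=near&(z>lo)&(z<hi); print(lo,m.sum(),np.nanmean(P[m],0),np.nanmax(P[m][:,2]))
print(totool([.50,.268,.30]).round(1))
img,d,K,C=load('scene'); P=cloud(d,K,C)
hs=cv2.cvtColor(img,cv2.COLOR_RGB2HSV)
m=(np.hypot(P[...,0]-.5,P[...,1]-.27)<.09)&(P[...,2]>.02)
for lo,hi in ((.02,.04),(.06,.1),(.1,.125)):
    k=m&(P[...,2]>lo)&(P[...,2]<hi); print(lo,k.sum(),np.nanmin(P[k],0),np.nanmax(P[k],0))
E
```

```text
[ 0.47226568 -0.24670218  0.30816904] [[ 1.     0.006  0.001]
 [ 0.006 -1.    -0.   ]
 [ 0.001  0.    -1.   ]]
0.092 30 [ 0.47567509 -0.24551639  0.10119737] 0.10829986700825428
0.11 41 [ 0.47572037 -0.24580101  0.12000526] 0.12959669614386826
0.13 50 [ 0.47553038 -0.24576963  0.14043355] 0.14976060644403438
0.156 133 [ 0.47199295 -0.2455661   0.16179768] 0.16402337916489018
[  30.9 -514.5    8. ]
0.02 148 [0.46054072 0.23204916 0.02036849] [0.53656507 0.29235108 0.03998738]
0.06 213 [0.45055316 0.2393994  0.06043897] [0.52893647 0.31172023 0.09992743]
0.1 208 [0.45672785 0.23831069 0.10000743] [0.52697917 0.30589523 0.1216645 ]
```

The pen stands upright and released: its axis is consistent at every height I sampled and its top is at 0.163. Next is the jug.

Request:
{"op": "play_rows", "data": {
  "deltas": [
    [60, [4, -60, 0], [0, 0, 0]],
    [85, [8, -120, 0], [0, 0, 0]],
    [85, [12, -180, 0], [0, 0, 0]],
    [85, [16, -240, 0], [0, 0, 0]],
    [85, [20, -300, 0], [0, 0, 0]],
    [85, [24, -360, 0], [0, 0, 0]],
    [85, [28, -420, 0], [0, 0, 0]],
    [85, [30, -475, 0], [0, 0, 0]]
  ]
}}

```text
clock: 16.58
tcp_pos: [0.4985, 0.2302, 0.3065]
orientation: [3.141, 0.011, -0.001]
contact_force: [1.0, -0.5, 0.2]
grip_width: 0.0853
```

Request:
{"op": "play_rows", "data": {
  "deltas": [
    [85, [-20, -10, 0], [0, 0, 0]],
    [85, [-20, -10, 0], [0, 0, 0]],
    [85, [-20, -10, 0], [0, 0, 0]]
  ]
}}

```text
clock: 16.95
tcp_pos: [0.4788, 0.238, 0.306]
orientation: [3.139, 0.007, -0.002]
contact_force: [0.6, -0.6, 0.2]
grip_width: 0.0849
```

```bash
python3 - <<'E'
from h import *
img,d,K,C=grab('wrist'); P=cloud(d,K,C); x,y,z=P[...,0],P[...,1],P[...,2]
o=r.get_obs(); print(o['tcp_pos'],o['grip_width'],R(o['orientation']).round(3), o['joints'].round(2)); save('w6',img)
near=np.hypot(x-.498,y-.268)<.1
for lo,hi in ((.105,.114),(.113,.12)):
    m=near&(z>lo)&(z<hi); q=(P[m][:,:2]*1000).astype(np.float32); print(lo,len(q),q.min(0),q.max(0),np.median(q,0),cv2.minEnclosingCircle(q))
E
```

```text
[0.47912272 0.23794647 0.30620797] 0.08539438283823458 [[ 1.     0.004 -0.001]
 [ 0.004 -1.    -0.002]
 [-0.001  0.002 -1.   ]] [-0.08  0.23 -0.59  1.76  0.14  1.19 -2.27]
0.105 2316 [465.99512 245.03061] [525.36334 305.06195] [497.54572 274.21426] ((495.3995056152344, 275.1011047363281), 30.260528564453125)
0.113 350 [484.94965 264.97147] [505.52606 285.51205] [495.4253  275.01172] ((495.3807373046875, 275.0001525878906), 10.966038703918457)
```

View pics/w6.png

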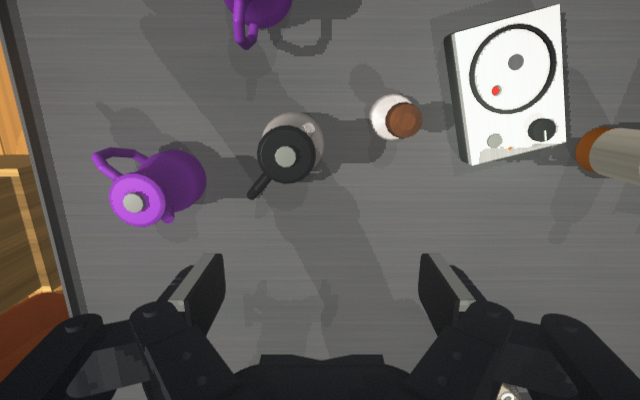

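The wrist view shows the steel jug's lid centred at (286,155), which is (0.495, 0.275). Its handle points to (252,196) and its spout to (310,127), so jug yaw is about -0.70. The purple look-alike is at (160,190). Joint 7 would pass its limit turning the short way, so I'll turn the tool the other way by about 2.44 rad.

Request:
{"op": "play_rows", "data": {
  "deltas": [
    [85, [5, -10, 0], [0, 0, -0.16]],
    [85, [10, -20, 0], [0, 0, -0.32]],
    [85, [16.4, -30, 0], [0, 0, -0.48]],
    [85, [16.4, -37, 0], [0, 0, -0.64]],
    [85, [16.4, -37, 0], [0, 0, -0.8]],
    [85, [16.4, -37, 0], [0, 0, -0.96]],
    [85, [16.4, -37, 0], [0, 0, -1.12]],
    [85, [16.4, -37, 0], [0, 0, -1.28]]
  ]
}}

```text
clock: 18.0
tcp_pos: [0.4964, 0.2731, 0.306]
orientation: [2.513, 1.882, -0.003]
contact_force: [0.5, -0.2, -0.2]
grip_width: 0.085
```

Request:
{"op": "play_rows", "data": {
  "deltas": [
    [85, [0, 0, 0], [0, 0, -0.16]],
    [85, [0, 0, 0], [0, 0, -0.32]],
    [85, [0, 0, 0], [0, 0, -0.48]],
    [85, [0, 0, 0], [0, 0, -0.64]],
    [85, [0, 0, 0], [0, 0, -0.8]],
    [85, [0, 0, 0], [0, 0, -0.96]],
    [85, [0, 0, 0], [0, 0, -1.12]],
    [85, [0, 0, 0], [0, 0, -1.16]]
  ]
}}

```text
clock: 19.0
tcp_pos: [0.4973, 0.2715, 0.3057]
orientation: [1.074, 2.952, -0.006]
contact_force: [0.7, 0.2, -0.0]
grip_width: 0.0848
```

Request:
{"op": "play_rows", "data": {
  "deltas": [
    [85, [0, 0, 0], [0, 0, 0]],
    [85, [0, 0, 0], [0, 0, 0]]
  ]
}}

```text
clock: 19.25
tcp_pos: [0.4976, 0.2709, 0.3056]
orientation: [1.078, 2.95, -0.006]
contact_force: [0.1, -0.8, 0.3]
grip_width: 0.0852
```

```bash
python3 - <<'E'
from h import *
img,d,K,C=grab('wrist'); save('w7',img); P=cloud(d,K,C); x,y,z=P[...,0],P[...,1],P[...,2]
o=r.get_obs(); Rt=R(o['orientation']); print(o['tcp_pos'],Rt.round(4),o['joints'].round(2),'y ang',np.degrees(np.arctan2(Rt[1,1],Rt[0,1])))
near=np.hypot(x-.495,y-.275)<.1
for lo,hi in ((.105,.114),(.113,.12)):
    m=near&(z>lo)&(z<hi); q=(P[m][:,:2]*1000).astype(np.float32)
    if len(q)>5: print(lo,len(q),cv2.minEnclosingCircle(q))
print(totool([.4954,.275,.062]).round(1))
E
```

```text
[0.49748005 0.27114364 0.3056356 ] [[-7.65e-01  6.44e-01 -4.00e-04]
 [ 6.44e-01  7.65e-01 -3.90e-03]
 [-2.20e-03 -3.30e-03 -1.00e+00]] [ 0.18  0.41 -1.04  1.68  0.37  1.27 -0.06] y ang 49.905441421831306
0.105 2262 ((494.4092102050781, 275.6022644042969), 30.375595092773438)
0.113 340 ((494.3286437988281, 275.5846862792969), 10.77669906616211)
[  4.6   2.4 243.6]
```

View pics/w7.png

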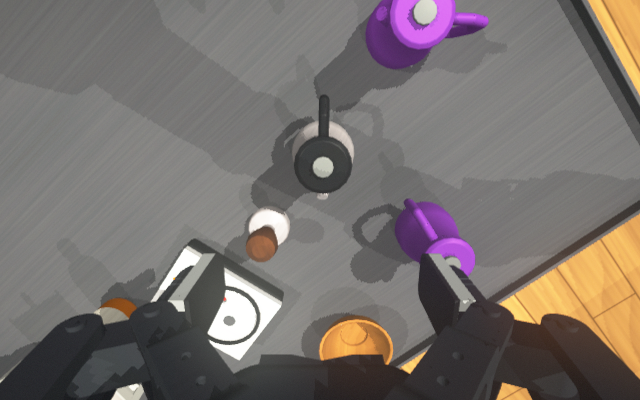

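The wrist view confirms the alignment: the handle points straight up the image at (324,100), the lid is at (323,167), and the jaws close along jug y.

Request:
{"op": "play_rows", "data": {
  "deltas": [
    [85, [5, 2.3, 30], [-0.003, 0.002, 0]],
    [85, [5, 2.3, 70], [-0.003, 0.002, 0]],
    [85, [5, 2.3, 110], [-0.003, 0.002, 0]],
    [85, [5, 2.3, 145], [-0.003, 0.002, 0]],
    [85, [5, 2.3, 160], [-0.003, 0.002, 0]],
    [85, [5, 2.3, 160], [-0.003, 0.002, 0]],
    [85, [5, 2.3, 160], [-0.003, 0.002, 0]]
  ]
}}

```text
clock: 20.18
tcp_pos: [0.4958, 0.2763, 0.1471]
orientation: [1.077, 2.95, 0.003]
contact_force: [0.3, 0.4, -0.8]
grip_width: 0.0846
```

```bash
python3 - <<'E'
from h import *
o=r.get_obs(); Rt=R(o['orientation']); print(Rt.round(4),o['contact_force'],totool([.4949,.2753,.062]).round(1))
E
```

```text
[[-7.648e-01  6.443e-01  1.900e-03]
 [ 6.443e-01  7.648e-01  1.000e-03]
 [-8.000e-04  2.000e-03 -1.000e+00]] [ 0.25696271  0.42260112 -0.76431685] [ 0.1 -1.5 85.1]
```

Request:
{"op": "play_rows", "data": {
  "deltas": [
    [85, [0, -1.4, 20], [0.002, 0.001, 0]],
    [85, [0, -1.4, 45], [0.002, 0.001, 0]],
    [85, [0, -1.4, 65], [0.002, 0.001, 0]],
    [85, [0, -1.4, 80], [0.002, 0.001, 0]],
    [85, [0, -1.4, 85], [0.002, 0.001, 0]],
    [85, [0, -1.4, 85], [0.002, 0.001, 0]],
    [75, [0, -1.4, 85], [0.002, 0.001, 0]],
    [68, [0, -1.4, 85], [0.002, 0.001, 0]]
  ],
  "squeeze": 30
}}

```text
clock: 21.18
tcp_pos: [0.4954, 0.2756, 0.0627]
orientation: [1.077, 2.951, 0.001]
contact_force: [-0.8, 0.9, 0.3]
grip_width: 0.0678
```

Request:
{"op": "play_rows", "data": {
  "deltas": [
    [64, [0, 0, 0], [0, 0, 0]],
    [60, [0, 0, 0], [0, 0, 0]],
    [55, [0, 0, 0], [0, 0, 0]],
    [50, [0, 0, 0], [0, 0, 0]],
    [50, [0, 0, 0], [0, 0, 0]],
    [50, [0, 0, 0], [0, 0, 0]]
  ],
  "squeeze": 40
}}

```text
clock: 21.92
tcp_pos: [0.4955, 0.2754, 0.0634]
orientation: [1.077, 2.95, 0.001]
contact_force: [-3.0, -2.1, 7.9]
grip_width: 0.0591
```

```bash
python3 - <<'E'
from h import *
o=r.get_obs(); Rt=R(o['orientation']); print(Rt.round(4),o['contact_force'],o['tcp_pos'],o['grip_width'])
E
```

```text
[[-7.647e-01  6.444e-01  1.300e-03]
 [ 6.444e-01  7.647e-01 -1.000e-04]
 [-1.100e-03  8.000e-04 -1.000e+00]] [-3.02160572 -2.07731794  7.8627594 ] [0.49549954 0.27543031 0.06342034] 0.05905551041761545
```

Request:
{"op": "play_rows", "data": {
  "deltas": [
    [50, [0, 0, -5], [0, 0, 0]],
    [50, [0, 0, -15], [0, 0, 0]],
    [50, [0, 0, -35], [0, 0, 0]],
    [50, [0, 0, -60], [0, 0, 0]],
    [50, [0, 0, -85], [0, 0, 0]],
    [50, [0, 0, -110], [0, 0, 0]],
    [50, [0, 0, -130], [0, 0, 0]],
    [50, [0, 0, -130], [0, 0, 0]]
  ]
}}

```text
clock: 22.92
tcp_pos: [0.4961, 0.2762, 0.1954]
orientation: [1.076, 2.947, 0.005]
contact_force: [0.7, 0.1, -3.0]
grip_width: 0.0589
```

```bash
python3 - <<'E'
from h import *
o=r.get_obs(); Rt=R(o['orientation']); print(Rt.round(4),o['contact_force'],o['tcp_pos'],o['grip_width'])
t=np.array([.5831,.0193,.19]); print(totool(t).round(1))
img,d,K,C=grab('wrist'); P=cloud(d,K,C); p=o['tcp_pos']
q=(P-p)@Rt*1000  # tool coords
m=(np.hypot(q[...,0],q[...,1])<40)&(q[...,2]<-40)&(q[...,2]>-70)
for lo,hi in ((-60,-53),(-53,-45)):
    k=m&(q[...,2]>lo)&(q[...,2]<hi); print(lo,k.sum(),np.nanmean(q[k],0) if k.any() else '', cv2.minEnclosingCircle(q[k][:,:2].astype(np.float32)) if k.sum()>5 else '')
E
```

```text
[[-0.7646  0.6445  0.0045]
 [ 0.6445  0.7646  0.0015]
 [-0.0024  0.004  -1.    ]] [ 0.67454309  0.13541013 -3.04964977] [0.49609537 0.27622347 0.19542233] 0.058890310564473976
[-232.1 -140.4    5.4]
-60 1192 [ 10.77782169  -2.26967782 -56.25614893] ((4.2080078125, -0.6898307800292969), 39.65842819213867)
-53 15241 [ 7.54238606e+00  8.49338426e-06 -4.74508118e+01] ((11.940787315368652, -0.0495452880859375), 38.100494384765625)
```

Request:
{"op": "play_rows", "data": {
  "deltas": [
    [50, [-15, -9, 0], [0, 0, 0]],
    [50, [-45, -27, 0], [0, 0, 0]],
    [50, [-80, -48, 0], [0, 0, 0]],
    [50, [-115, -70, 0], [0, 0, 0]],
    [50, [-150, -91, 0], [0, 0, 0]],
    [50, [-185, -112, 0], [0, 0, 0]],
    [50, [-215, -130, 0], [0.003, 0.001, 0]],
    [50, [-232, -140, 0], [0.003, 0.001, 0]]
  ]
}}

```text
clock: 23.98
tcp_pos: [0.5826, 0.0151, 0.1928]
orientation: [-1.083, -2.948, 0.005]
contact_force: [-0.5, 0.1, -2.2]
grip_width: 0.0587
```

Request:
{"op": "play_rows", "data": {
  "deltas": [
    [50, [0, 0, 0], [0, 0, 0]],
    [50, [0, 0, 0], [0, 0, 0]]
  ]
}}

```text
clock: 24.22
tcp_pos: [0.5819, 0.0162, 0.1925]
orientation: [-1.081, -2.947, 0.004]
contact_force: [1.2, 0.6, -3.1]
grip_width: 0.0588
```

```bash
python3 - <<'E'
from h import *
o=r.get_obs(); Rt=R(o['orientation']); print(Rt.round(4),o['contact_force'],o['tcp_pos'],o['grip_width'])
print(totool(np.array([.5834,.0194,.1014])).round(1))
for n in ('scene','side'):
    img,d,K,C=grab(n)
img,d,K,C=load('scene'); u,v=proj(K,C,[.583,.019,.06]).astype(int)
a=cv2.resize(img[v-60:v+60,u-80:u+80],(480,360),interpolation=cv2.INTER_CUBIC)
img,d,K,C=load('side'); u,v=proj(K,C,[.583,.019,.06]).astype(int)
b=cv2.resize(img[v-60:v+60,u-50:u+50],(300,360),interpolation=cv2.INTER_CUBIC)
save('w8',np.hstack([a,b]))
E
```

```text
[[-0.7631  0.6463 -0.0032]
 [ 0.6463  0.7631 -0.0018]
 [ 0.0013 -0.0034 -1.    ]] [ 1.1644004   0.64785792 -3.09397026] [0.5819062  0.0162412  0.19251231] 0.058815457509613485
[ 0.8  3.7 91.1]
```

View pics/w8.png

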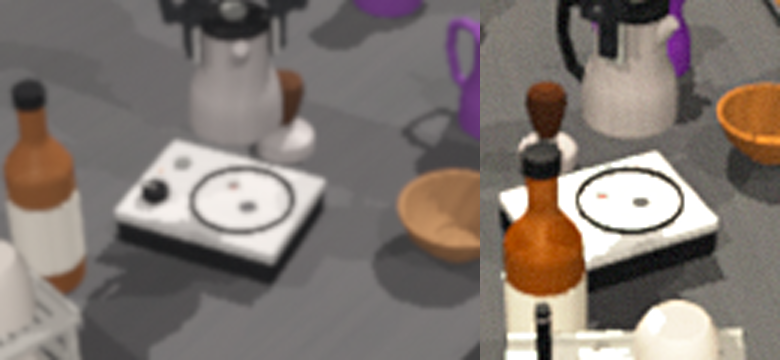

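Both views show the jug upright above the dish with tamper, bottle and bowl in place, and the red button back out. I'll cross-check the ring centre in both fixed views.

```bash
python3 - <<'E'
from h import *
for n in ('scene','side'):
    img,d,K,C=load(n); c0=np.array([.583,.019])
    # metric top view of plane z=.043 (undistorted image on grid, 0.5 mm/px)
    g=np.arange(-70,70.1,.5)/1000; X,Y=np.meshgrid(c0[0]+g,c0[1]+g)
    p=np.stack([X,Y,np.full_like(X,.043)],-1); q=(p-C[:3,3])@C[:3,:3]@K.T; uv=(q[...,:2]/q[...,2:]).astype(np.float32)
    w=cv2.remap(img.max(-1),uv[...,0],uv[...,1],cv2.INTER_LINEAR)
    rr=np.hypot(X-c0[0],Y-c0[1]); m=(w<130)&(rr>.040)&(rr<.055)
    A=np.c_[X[m],Y[m],np.ones(m.sum())]; s=np.linalg.lstsq(A,X[m]**2+Y[m]**2,rcond=None)[0]
    print(n,m.sum(),s[:2]/2,np.sqrt(s[2]+(s[:2]**2).sum()/4))
E
```

```text
scene 1160 [0.58409389 0.01602349] 0.046180848801699766
side 4547 [0.58065684 0.01728472] 0.046175439067539646
```

```bash
python3 - <<'E'
from h import *
mm=r.camera_model('wrist'); K=np.array(mm['mtx']); T=np.array(mm['T_tool_cam'])
for n,t,Rw in (('w3',[.53149,.02602,.25618],[[.9999,.0109,.0064],[.0109,-.9999,-.0021],[.0064,.0021,-1]]),('w6',[.47912,.23795,.30621],[[1,.004,-.001],[.004,-1,-.002],[-.001,.002,-1]])):
    W=np.eye(4); W[:3,:3]=Rw; W[:3,3]=t; C=W@T; img=cv2.imread(f'pics/{n}.png'); c0=np.array([.583,.019])
    g=np.arange(-70,70.1,.5)/1000; X,Y=np.meshgrid(c0[0]+g,c0[1]+g)
    p=np.stack([X,Y,np.full_like(X,.043)],-1); q=(p-C[:3,3])@C[:3,:3]@K.T; uv=(q[...,:2]/q[...,2:]).astype(np.float32)
    w=cv2.remap(img.max(-1),uv[...,0],uv[...,1],cv2.INTER_LINEAR)
    rr=np.hypot(X-c0[0],Y-c0[1]); m=(w<100)&(rr>.040)&(rr<.054)
    A=np.c_[X[m],Y[m],np.ones(m.sum())]; s=np.linalg.lstsq(A,X[m]**2+Y[m]**2,rcond=None)[0]
    print(n,m.sum(),s[:2]/2,np.sqrt(s[2]+(s[:2]**2).sum()/4))
print(totool(np.array([.5834,.0190,.1014])).round(1))
E
```

```text
w3 4617 [0.58320615 0.01738792] 0.04585500588139305
w6 5257 [0.58279706 0.01898392] 0.04596066262002588
[ 0.2  2.6 91.5]
```

Request:
{"op": "play_rows", "data": {
  "deltas": [
    [50, [-0.4, 1.9, 10], [-0.004, -0.002, 0]],
    [50, [-0.4, 1.9, 25], [-0.004, -0.002, 0]],
    [50, [-0.4, 1.9, 45], [-0.004, -0.002, 0]],
    [50, [-0.4, 1.9, 60], [-0.004, -0.002, 0]],
    [50, [-0.4, 1.9, 68], [-0.004, -0.002, 0]],
    [50, [-0.4, 1.9, 70], [-0.004, -0.002, 0]],
    [50, [-0.4, 1.9, 70], [-0.004, -0.002, 0]],
    [50, [-0.4, 1.9, 70], [-0.004, -0.002, 0]]
  ]
}}

```text
clock: 25.32
tcp_pos: [0.5839, 0.0181, 0.1236]
orientation: [1.078, 2.948, 0.002]
contact_force: [0.0, 0.4, -2.2]
grip_width: 0.0587
```

```bash
python3 - <<'E'
from h import *
o=r.get_obs(); Rt=R(o['orientation']); print(Rt.round(4),o['contact_force'],o['tcp_pos'],o['grip_width'])
print(totool(np.array([.5833,.0181,.1014])).round(1))
E
```

```text
[[-0.7639  0.6453  0.0029]
 [ 0.6453  0.7639 -0.    ]
 [-0.0022  0.0019 -1.    ]] [ 0.04026985  0.38465101 -2.20156804] [0.58391543 0.01814319 0.12355898] 0.058696190089621715
[ 0.5 -0.5 22.2]
```

Now I'll lower slowly, at about 25 mm/s.

Request:
{"op": "play_rows", "data": {
  "deltas": [
    [50, [0.5, -0.4, 4], [0, 0, 0]],
    [50, [0.5, -0.4, 8], [0, 0, 0]],
    [50, [0.5, -0.4, 12], [0, 0, 0]],
    [50, [0.5, -0.4, 15], [0, 0, 0]],
    [50, [0.5, -0.4, 17], [0, 0, 0]],
    [50, [0.5, -0.4, 19], [0, 0, 0]],
    [50, [0.5, -0.4, 20], [0, 0, 0]],
    [50, [0.5, -0.4, 20], [0, 0, 0]]
  ]
}}

```text
clock: 26.32
tcp_pos: [0.5833, 0.0182, 0.1035]
orientation: [1.078, 2.948, 0.002]
contact_force: [0.3, -0.5, -3.4]
grip_width: 0.0588
```

Request:
{"op": "play_rows", "data": {
  "deltas": [
    [50, [0, 0, 0.8], [0, 0, 0]],
    [50, [0, 0, 1.5], [0, 0, 0]],
    [50, [0, 0, 2], [0, 0, 0]],
    [50, [0, 0, 2], [0, 0, 0]]
  ]
}}

```text
clock: 26.82
tcp_pos: [0.5834, 0.0181, 0.1016]
orientation: [1.079, 2.948, 0.001]
contact_force: [0.2, 0.2, -2.1]
grip_width: 0.0584
```

```bash
python3 - <<'E'
from h import *
o=r.get_obs(); Rt=R(o['orientation']); print(Rt.round(4),o['contact_force'],o['tcp_pos'],o['grip_width'])
E
```

```text
[[-7.638e-01  6.454e-01  3.000e-03]
 [ 6.454e-01  7.638e-01 -1.000e-04]
 [-2.400e-03  1.800e-03 -1.000e+00]] [ 0.2255792   0.23898881 -2.11273635] [0.58341395 0.01808854 0.10162502] 0.05836926456891838
```

Request:
{"op": "play_rows", "data": {
  "deltas": [
    [50, [0, 0, 0.5], [0, 0, 0]],
    [50, [0, 0, 1.0], [0, 0, 0]],
    [50, [0, 0, 1.0], [0, 0, 0]]
  ]
}}

```text
clock: 27.2
tcp_pos: [0.5838, 0.0178, 0.1015]
orientation: [1.079, 2.946, 0.001]
contact_force: [-2.6, -1.6, 6.5]
grip_width: 0.0587
```

Contact came at 6.5 N with the TCP at 0.1015. The dish floor predicts 0.1014, and sitting on the ring would give about 0.106, so the jug is seated. I'll release it.

Request:
{"op": "play_rows", "data": {
  "deltas": [
    [60, [0, 0, 0], [0, 0, 0]],
    [63, [0, 0, 0], [0, 0, 0]],
    [68, [0, 0, 0], [0, 0, 0]],
    [76, [0, 0, 0], [0, 0, 0]],
    [85, [0, 0, 0], [0, 0, 0]],
    [85, [0, 0, 0], [0, 0, 0]],
    [85, [0, 0, -5], [0, 0, 0]],
    [85, [0, 0, -15], [0, 0, 0]]
  ]
}}

```text
clock: 28.2
tcp_pos: [0.5835, 0.0179, 0.1168]
orientation: [1.079, 2.947, 0.0]
contact_force: [-0.3, 0.3, 0.1]
grip_width: 0.085
```

Request:
{"op": "play_rows", "data": {
  "deltas": [
    [85, [0, 0, -20], [0, 0, 0]],
    [85, [0, 0, -50], [0, 0, 0]],
    [85, [0, 0, -80], [0, 0, 0]],
    [85, [0, 0, -120], [0, 0, 0]],
    [85, [0, 0, -160], [0, 0, 0]],
    [85, [0, 0, -180], [0, 0, 0]],
    [85, [0, 0, -180], [0, 0, 0]],
    [85, [0, 0, -180], [0, 0, 0]]
  ]
}}

```text
clock: 29.2
tcp_pos: [0.5822, 0.0176, 0.2954]
orientation: [1.08, 2.949, -0.001]
contact_force: [0.5, -0.4, -1.1]
grip_width: 0.0851
```

```bash
python3 - <<'E'
from h import *
img,d,K,C=grab('wrist'); save('w9',img); P=cloud(d,K,C); x,y,z=P[...,0],P[...,1],P[...,2]
o=r.get_obs(); print(o['tcp_pos'],o['contact_force'])
near=np.hypot(x-.583,y-.018)<.06
for lo,hi in ((.144,.151),(.1515,.157)):
    m=near&(z>lo)&(z<hi); q=(P[m][:,:2]*1000).astype(np.float32)
    if len(q)>5: print(lo,len(q),cv2.minEnclosingCircle(q),np.median(z[m]))
    if lo<.15:
        A=np.c_[P[m][:,:2],np.ones(m.sum())]; print('lid plane slope',np.linalg.lstsq(A,P[m][:,2],rcond=None)[0])
near=np.hypot(x-.472,y+.247)<.03; m=near&(z>.156)&(z<.17); print('pen',m.sum(),np.nanmean(P[m],0) if m.any() else '')
for n in ('scene','side'):
    img,d,K,C=grab(n); P=cloud(d,K,C)
    for nm,zz,c in (('pen',(.155,.17),(.472,-.247)),('cup',(.135,.148),(.559,-.251)),('bottle',(.19,.215),(.49,-.14)),('tamper',(.07,.09),(.526,.145)),('lid',(.144,.151),(.583,.018))):
        m=(np.hypot(P[...,0]-c[0],P[...,1]-c[1])<.05)&(P[...,2]>zz[0])&(P[...,2]<zz[1]); print(n,nm,m.sum(),np.nanmean(P[m],0).round(3))
img,d,K,C=load('scene'); a=cv2.resize(img[120:300,150:410],(416,288)); img,d,K,C=load('side'); b=cv2.resize(img[160:345,230:400],(264,288)); save('w10',np.hstack([a,b]))
E
```

```text
[0.58211007 0.01761123 0.29510607] [ 0.00522056  0.26000762 -0.12652196]
0.144 2861 ((582.9791259765625, 17.83333396911621), 30.35356903076172) 0.14706377982172275
lid plane slope [ 0.0017728  -0.00134361  0.1459037 ]
0.1515 443 ((583.2041625976562, 18.04792594909668), 10.838764190673828) 0.15323854098190515
pen 179 [ 0.47083968 -0.24334392  0.16048771]
scene pen 27 [ 0.474 -0.248  0.161]
scene cup 224 [ 0.564 -0.255  0.141]
scene bottle 113 [ 0.493 -0.138  0.202]
scene tamper 113 [0.535 0.14  0.081]
scene lid 197 [0.589 0.011 0.148]
side pen 37 [ 0.468 -0.247  0.162]
side cup 343 [ 0.554 -0.255  0.141]
side bottle 156 [ 0.484 -0.137  0.203]
side tamper 112 [0.523 0.14  0.082]
side lid 202 [0.577 0.01  0.149]
```

View pics/w10.png

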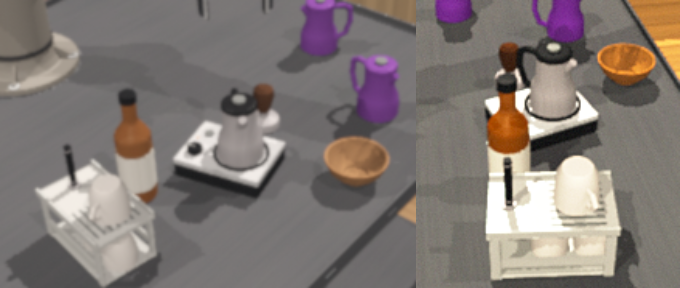

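Both views show the jug flat inside the ring, the pen upright in the rack, and everything else undisturbed.

```bash
python3 -c "
from h import *
print(r.hand_in(), r.get_obs()['clock'])"
```

```text
the job is handed in; nothing more can be done
the job is handed in; nothing more can be done
```

The job is done and handed in at about 29 s, inside the 72 s limit; the simulator gave no verdict.

- **Reset button:** I pressed it to its stop with the pen tip and held it for about 1 s at roughly 8 N, well under the 35 N limit. With the pen away and the jug still above the dish, the pictures showed it back out. The jug now covers it, so I could not check it again.
- **Pen:** It is back in its hole with the collar on the deck (4 N contact as it seated), then released. It stands upright, with its top at the same height as before.
- **Jug:** It touched down at the height expected for the dish floor. The lid centre is at (0.583, 0.018) against an estimated dish centre of (0.583, 0.018). The lid slopes by about 0.002 rad, so the jug sits flat inside the ring.
- **Other objects:** In the last views, the tamper, bottle and cup measured within camera noise of where they started. The bowl I checked only by eye, and it looked unmoved. The gripper is clear of everything.

**Disagreement:** the ring centre differed by up to 3 mm between cameras. I used the wrist camera, and the jug's contact height fits that choice.

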